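# Fit the spacer collar on the stub axle and gauge its end recess

## Task

Slide the loose steel spacer collar over the spindle of the dark green stub axle until it sits fully home on the shoulder, and let go of it. Then lift the dial depth gauge off its granite plate, stand it upright across the collar so that its foot sits flat on the collar's top face and its plunger touches the blue dot in the middle of the spindle end, and finish while still gripping it and pressing it down lightly, with about 8 N (more than 5, less than 18), so that the reading can be taken; do not put it down or let go. Leave the hex bolt, the steel stud and the whetstone alone.

Things in the scene. Friction and masses are not known exactly. Their poses are not given: they have to be found in the camera images.
- axle: Fixed upright stub axle. Origin: centre of its underside on the bench, z up. Dark green round flange 104 mm across, 12 mm thick, with six screw heads to 18 mm height; on it a green boss that tapers to 45 mm across and ends at 30 mm height in a flat shoulder; on that a bare steel spindle 24 mm across up to 66 mm height, 4 mm chamfer round its end.
- shoulder (a point): Centre of the axle's shoulder (on the axle's axis, 30 mm above the bench), on which the collar must sit.
- blue_dot (a point): Centre of the blue ink dot (9 mm across) on the flat top end of the spindle (on the axle's axis, 66 mm above the bench).
- collar: Loose steel spacer collar (thick ring), 54 mm outside, 27 mm bore right through, 40 mm high, about 0.45 kg, standing on its end on the bench, bore upright. Origin: centre of its underside, z along the bore. Home on the shoulder its top face stands 4 mm above the end of the spindle.
- granite: Small black granite plate, fixed, 80 mm (x) x 104 mm (y) x 18 mm high, on which the gauge stands upright at the start. Origin: centre of its underside.
- gauge: Dial depth gauge, loose, about 0.29 kg, upright on the granite. Origin: centre of the underside of its foot, z up. Foot: steel bar 18 (x) x 70 (y) x 12 mm high. Round neck. Dial case 46 mm across, 20 mm thick in x, from 24 to 70 mm height, white face to -x. Above it a black flat-sided grip, 20 x 20 mm in x and y, from 69 to 111 mm height; grip it across either pair of flats.
- grip (a point): Middle of the gauge's black grip, 90 mm above the underside of the foot.
- tip (a point): Tip of the gauge's plunger, a 6 mm steel pin on the gauge's axis that comes out of the middle of the foot's underside.
- gauge_plunger (a joint): How far the plunger stands out below the foot, in m: 0 flush (as on the granite), 0.010 fully out (in the air). A light spring pushes it out, 0.8 N fully out, 1.8 N when flush. With the collar home and the foot flat on it the tip touches the blue dot at 0.004. The red needle turns once per 10 mm.
- bolt: Hex bolt, 98 mm long, lying on the bench, loose bystander. Origin: under the middle of its length.
- stud: Turned steel stud, standing, 42 mm across and 69 mm high, loose bystander. Origin: centre of its underside.
- stone: Brown whetstone, 52 x 160 x 26 mm, lying near the front edge, loose bystander. Origin: centre of its underside.
Mind the look-alikes: they are no part of the job. Leave any orange or red look-alike of the collar alone.

How it is judged:
On the way, in this order (a step that is already met when the one before it is completed fails the run):
1. the collar sits home on the axle's shoulder, let go (horizontal distance between collar and shoulder below 0.004 m and z of collar in the frame of shoulder below 0.002 m and angle between collar's own z axis and vertical below 0.05 rad and contact force between the fingers and collar below 0.1 N), for 0.2 s.
2. the gauge is lifted clear of the granite plate (height (world z) of gauge above 0.035 m and contact force between the fingers and gauge above 1 N and contact force between gauge and granite below 0.1 N), for 0.1 s.
At the end, for the whole second after the job is handed in: Collar home on the shoulder (2 mm in height, 4 mm off axis, upright), untouched by the arm. Gauge held still in the fingers, upright within 0.06 rad, tip on the spindle end within 5 mm of the dot's centre, plunger at 4 mm +- 1.2 mm, foot pressing on the collar with 2.5 to 20 N (horizontal distance between collar and shoulder below 0.004 m and z of collar in the frame of shoulder below 0.002 m and angle between collar's own z axis and vertical below 0.05 rad and angle between gauge's own z axis and vertical below 0.06 rad and horizontal distance between tip and blue_dot below 0.005 m and value of joint gauge_plunger between 0.0028 and 0.0052 m and contact force between gauge and axle above 0.3 N and contact force between gauge and collar between 2.5 and 20 N and contact force between the fingers and gauge above 1 N and contact force between the arm and collar below 0.1 N and linear speed of gauge below 0.02 m/s); the arm keeps its last pose, push and grip.
It fails at once if the gauge is banged on the collar (over 45 N) (contact force between gauge and collar above 45 N).
It fails at once if the gauge is tipped over (angle between gauge's own z axis and vertical above 0.6 rad).
It fails at once if the hex bolt, the stud or the whetstone is disturbed (distance of any of bolt, stud, stone from where it was at the start of the episode above 0.02 m).
It also fails if it takes over 67 s, if anything falls off the work surface, if the arm or the gripper's body presses on something with over 40 N, if the wrist force passes 120 N, or if a joint passes its speed limit or range.

## Robot

A 6-joint arm with a two-finger parallel gripper is mounted at the origin on a cart in front of the work surface, level with it; the furniture and walls round the work are solid. World frame = base frame: x ahead of the robot, y to its left, z up, the work surface at z = 0. Lengths are in m, angles in rad, forces in N, time in s.
With the tool pointing down it reaches from about 0.275 to 0.825 m from the base axis. Payload 4.9 kg.
Tool frame: the origin (TCP) lies midway between the tips of the shut fingers; the grasp point (between the pads) lies 19 mm behind it (bot.grip_depth is the distance from the TCP to the grasp point, in m); z points along the fingers, y is the line along which they close (so a half turn about z gives the same grasp; the last joint's range is limited). The gripper opens to 85 mm and grips with 20 to 120 N. Pads are 22 mm wide; open, the fingers measure 114 mm over their backs; the gripper's body (76 mm by 85 mm) begins 54 mm behind the grasp point. The pads swing forward as they close: fully open they stand 13 mm farther back than shut.
Start: joints at [-1.365, 0.326, -0.193, 1.052, 0, 1.437], TCP at [0.183, -0.519, 0.231] pointing down, gripper open.
Joint ranges: [-2.65, 2.65], [-0.97, 1.79], [-1.3, 1.35], [-1.93, 2.1], [-1.47, 1.37], [-3.14, 3.14]. Speed limits (rad/s): [2.57, 2.57, 3.14, 3.14, 3.14, 3.14].

## Interface

Orientations are given as a unit quaternion [w, x, y, z].
In Python, from cell import bot gives the robot as it stands. Calls block until the motion is done:
- bot.move_pose(position, orientation): joint-space move of the TCP to a pose.
- bot.move_linear(position, speed=0.15, rotation=None, until_force=None): straight line of the TCP; rotation=None keeps the orientation; speed is the mean speed in m/s. With until_force (N) it stops when the force on the tool has changed by that much, and returns True; else False.
- bot.goto_joints(angles): joint-space move.
- bot.set_gripper(opening, grasp_force=None): opening from 0.0 (shut) to 1.0 (fully open); grasp_force is the grip in N (None keeps the last); returns when the fingers have stopped.
- bot.wait(seconds).
- bot.solve_ik(position, orientation): joint angles nearest the present ones, or None.
- bot.camera(name): name is "side" or "top" or "wrist"; returns the picture (384x512x3 uint8, red, green, blue); there is no depth.
- bot.calibration(name): a dict with "mtx" (3x3 intrinsics, pixels), "extrinsics" (4x4, takes a point from world to camera coordinates); the wrist camera has in their place "hand_eye" (4x4, takes a point from camera to tool coordinates, whose origin is the TCP and whose axes are the flange's). Camera axes: x right, y down, z forward; pixel columns grow to the right and rows downward; lengths in m; the calibration is good to about 2 mm. A picture is of the moment at which its call begins: read the wrist's pose just before it. calibration takes no time and is no camera call.
A pose or a line that the arm cannot do raises bot.PlanningError and nothing moves.
- bot.close_job(): hands the job in; it is judged then, once.
Trained networks look in the newest picture that a camera, given by its name, has taken for a name from the list of things; names that differ only in an ending like _2 or _b are one class to them, and where a whole thing is asked for, a point or a joint stands for the part that bears it (a point fixed in the world has none). Each returns a list of dicts, best first, with "confidence" (0 to 1); they miss things now and then, are a little off and sometimes report something else, mostly with a low value. They report only what shows in the picture. A call takes as long as a camera call. They do not tell look-alikes from the thing itself.
- bot.search_frame(camera, thing): "bbox" ([left, top, width, height] in pixels, round what is visible of it).
Readings, each from a call of its own:
- bot.read_clock(): time.
- bot.read_joint_positions(): joint angles.
- bot.read_joint_vel(): joint speeds.
- bot.read_joint_efforts(): joint torques, N m.
- bot.read_position(): TCP position.
- bot.read_tool_rot(): TCP orientation.
- bot.read_ft_force(): force on the tool from outside, world axes, zero at the start.
- bot.read_moment(): the same for the moment, N m.
- bot.read_gripper_width(): opening from 0.0 (shut) to 1.0 (fully open).
- bot.read_finger_force(): force on a finger pad.
Only numpy, scipy, OpenCV 4.12 (cv2) and the standard library are available. Lean on these libraries where they do the work, as an engineer would, in place of code of your own. Each camera call takes 0.05 s, during which the arm holds its last target. There are 200 camera calls.

## Working session

There is one attempt and no reset: what is moved stays moved. The work goes in short steps, each a Python script; the robot and the scene stay as the last script left them, time stands still between calls to the robot, and variables do not carry over. Pictures are saved under pics/ and viewed, at most 10 in all, crops included, and the job is handed in when it is done.

```bash
mkdir -p pics; ls; python3 - <<'E'
from cell import bot
import cv2,numpy as np
for c in ("top","side"):
    im=bot.camera(c); cv2.imwrite(f"pics/{c}0.png",im[:,:,::-1])
    k=bot.calibration(c); print(c,np.round(k["mtx"],1).tolist(),np.round(k["extrinsics"],3).tolist())
    for t in ("collar","axle","gauge","granite","bolt","stud","stone"):
        print(t,[(np.round(d["bbox"]).tolist(),round(d["confidence"],2)) for d in bot.search_frame(c,t)])
print(bot.read_clock(),bot.read_tool_rot(),np.round(bot.calibration("wrist")["hand_eye"],3).tolist())
E
```

```text
pics
top [[464.4, 0.0, 253.8], [0.0, 464.4, 198.6], [0.0, 0.0, 1.0]] [[-0.013, -1.0, 0.014, -0.105], [-0.999, 0.012, -0.044, 0.597], [0.044, -0.014, -0.999, 1.55], [0.0, 0.0, 0.0, 1.0]]
collar [([374.0, 222.0, 20.0, 18.0], 0.8), ([250.0, 226.0, 14.0, 15.0], 0.65), ([218.0, 224.0, 12.0, 19.0], 0.47)]
axle [([173.0, 181.0, 34.0, 32.0], 0.86)]
gauge [([108.0, 206.0, 24.0, 7.0], 0.59)]
granite [([104.0, 194.0, 37.0, 27.0], 0.95)]
bolt []
stud []
stone [([315.0, 227.0, 50.0, 18.0], 0.86)]
side [[450.4, 0.0, 257.4], [0.0, 450.4, 192.0], [0.0, 0.0, 1.0]] [[-0.865, -0.502, 0.018, 0.471], [-0.232, 0.367, -0.901, 0.253], [0.446, -0.783, -0.434, 1.03], [0.0, 0.0, 0.0, 1.0]]
collar [([269.0, 225.0, 23.0, 18.0], 0.88), ([286.0, 208.0, 20.0, 20.0], 0.72), ([337.0, 163.0, 16.0, 15.0], 0.61)]
axle [([200.0, 227.0, 40.0, 28.0], 0.87)]
gauge [([164.0, 252.0, 24.0, 52.0], 0.86)]
granite [([148.0, 284.0, 50.0, 34.0], 0.82)]
bolt [([154.0, 258.0, 8.0, 23.0], 0.59)]
stud [([182.0, 204.0, 18.0, 26.0], 0.77)]
stone [([317.0, 176.0, 30.0, 27.0], 0.79)]
0.8 [ 2.14506623e-05  9.85603684e-01  1.69072105e-01 -1.63267889e-05] [[-0.0, -0.958, -0.285, 0.072], [1.0, -0.001, 0.001, -0.001], [-0.001, -0.285, 0.958, -0.143], [0.0, 0.0, 0.0, 1.0]]
```

```bash
python3 - <<'E'
import cv2,numpy as np
t=cv2.imread("pics/top0.png")[140:260,90:410]; s=cv2.imread("pics/side0.png")[140:330,130:386]
t=cv2.resize(t,None,fx=2.5,fy=2.5,interpolation=cv2.INTER_CUBIC); s=cv2.resize(s,(404,300),interpolation=cv2.INTER_CUBIC)
o=np.zeros((600,800,3),np.uint8); o[:300]=t; o[300:,:404]=s; 
cv2.imwrite("pics/a.png",o)
E
```

```text
(no output)
```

View pics/a.png

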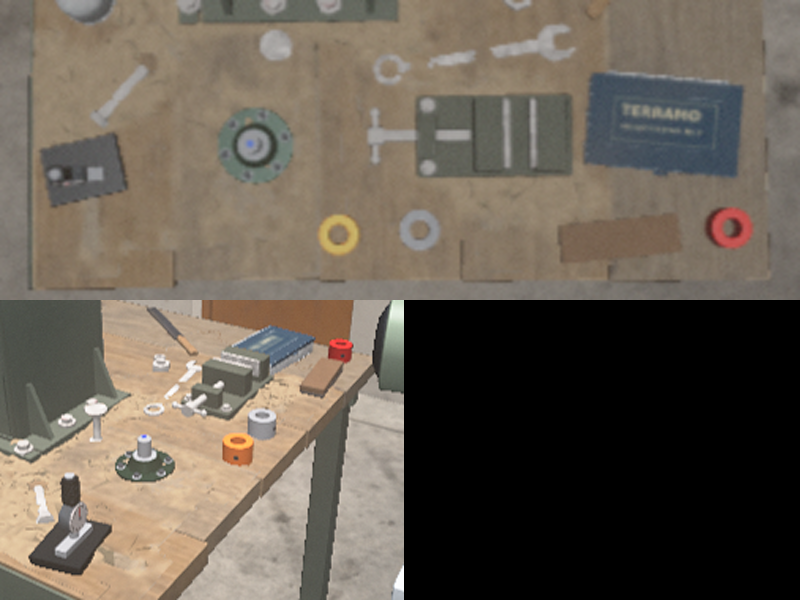

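The crop (top view, 2.5x) shows four things that could be taken for the collar. In full top-picture pixels:
- Grey thick ring at (258,232).
- Orange ring at (226,234).
- Red ring at (382,231).
- Flat grey washer or nut at (246,168).

I choose the grey thick ring. The axle is at about (192,197) and the gauge on its granite at about (123,209). Next I'll move to a close wrist view.

```bash
cat > h.py <<'E'
from cell import bot
import cv2,numpy as np
from scipy.spatial.transform import Rotation as R
def q2m(q): return R.from_quat(np.roll(q,-1)).as_matrix()
def down(yaw):  # tool down; tool y axis at world angle yaw+90deg... x axis at yaw
    m=np.array([[np.cos(yaw),np.sin(yaw),0],[np.sin(yaw),-np.cos(yaw),0],[0,0,-1]])
    return np.roll(R.from_matrix(m).as_quat(),1)
def cam(name):
    k=bot.calibration(name)
    if name=="wrist":
        T=np.eye(4);T[:3,:3]=q2m(bot.read_tool_rot());T[:3,3]=bot.read_position()
        W=T@np.array(k["hand_eye"])
    else: W=np.linalg.inv(k["extrinsics"])
    return np.array(k["mtx"]),W
def pt(c,uv,z):
    K,W=c; d=W[:3,:3]@np.linalg.solve(K,[uv[0],uv[1],1]); o=W[:3,3]
    return o+d*(z-o[2])/d[2]
def px(c,p):
    K,W=c; q=K@(np.linalg.inv(W)@np.append(p,1))[:3]; return q[:2]/q[2]
def snap(fn):
    c=cam("wrist"); im=bot.camera("wrist"); cv2.imwrite(f"pics/{fn}.png",im[:,:,::-1]); 
    np.savez(f"pics/{fn}.npz",K=c[0],W=c[1]); return c,im
E
python3 - <<'E'
from h import *
c=cam("top")
for n,uv,z in (("collar",(257.6,232),.04),("orange",(225.6,234),.04),("axle",(192,197.5),.012),("granite",(123,208),.018),("foot",(122,209.5),.03),("griptop",(113,210),.129),("stone",(338,235),.026),("stud",(200,158),.069),("bolt",(139,177),.01),("colbase",(207,148),.02),("vise",(256,194),.03)): print(n,np.round(pt(c,uv,z),3))
for y in (0,np.pi/2,-np.pi/2,np.pi): print(y,bot.solve_ik([.4,-.12,.3],down(y)))
print(q2m(bot.read_tool_rot()).round(2).tolist())
E
```

```text
collar [ 0.484 -0.123  0.04 ]
orange [ 0.479 -0.018  0.04 ]
axle [0.602 0.095 0.012]
granite [0.569 0.325 0.018]
foot [0.564 0.325 0.03 ]
griptop [0.56  0.326 0.129]
stone [ 0.47  -0.392  0.026]
stud [0.728 0.062 0.069]
bolt [0.673 0.273 0.01 ]
colbase [0.768 0.043 0.02 ]
vise [ 0.61 -0.12  0.03]
0 [-0.46862218  0.03529453 -0.37515583  1.16034596  0.          2.67297048]
1.5707963267948966 [-0.46862218  0.03529453 -0.37515583  1.16034596  0.          1.10217415]
-1.5707963267948966 [-0.46862218  0.03529453 -0.37515583  1.16034596  0.         -2.0394185 ]
3.141592653589793 [-0.46862218  0.03529453 -0.37515583  1.16034596  0.         -0.46862218]
[[0.94, 0.33, -0.0], [0.33, -0.94, -0.0], [-0.0, 0.0, -1.0]]
```

View pics/top0.png

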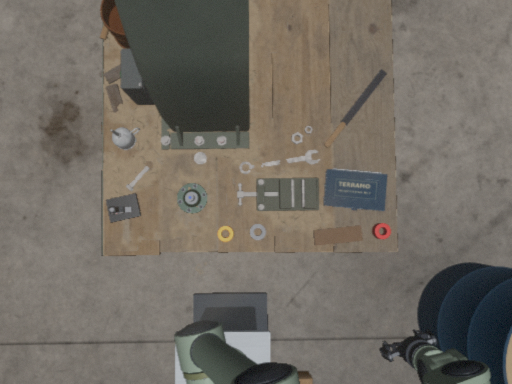

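The full top view shows the bench with the tall dark column beginning at about x=0.8, behind the working area. The arm is at the lower right. The positions match the given layout, so I'll take close wrist views of the collar, axle and gauge.

```bash
python3 - <<'E'
from h import *
print(bot.read_ft_force())
for n,p in (("c",(.484,-.123,.17)),("ax",(.602,.095,.2)),("g",(.565,.325,.27))):
    bot.move_pose(p,down(np.pi)); c,im=snap("w_"+n)
    for t in ("collar","axle","gauge","granite"):
        print(n,t,[(np.round(d["bbox"]).tolist(),round(d["confidence"],2)) for d in bot.search_frame("wrist",t)])
print(bot.read_clock())
o=np.zeros((600,800,3),np.uint8)
for i,n in enumerate(("c","ax","g")):
    s=cv2.resize(cv2.imread(f"pics/w_{n}.png"),(400,300),interpolation=cv2.INTER_AREA); r,k=divmod(i,2); o[r*300:r*300+300,k*400:k*400+400]=s
cv2.imwrite("pics/b.png",o)
E
```

```text
[-0.61905285 -0.85802628  0.34556242]
c collar [([323.0, 150.0, 64.0, 61.0], 0.92), ([230.0, 154.0, 51.0, 58.0], 0.57)]
c axle [([388.0, 230.0, 85.0, 69.0], 0.97), ([397.0, 364.0, 30.0, 20.0], 0.73)]
c gauge []
c granite []
ax collar [([14.0, 39.0, 75.0, 58.0], 0.97), ([118.0, 31.0, 64.0, 65.0], 0.92)]
ax axle [([216.0, 130.0, 83.0, 83.0], 0.56)]
ax gauge [([431.0, 128.0, 81.0, 35.0], 0.55)]
ax granite [([405.0, 103.0, 95.0, 86.0], 0.75), ([13.0, 36.0, 73.0, 60.0], 0.74)]
g collar [([1.0, 82.0, 32.0, 42.0], 0.91), ([235.0, 154.0, 51.0, 34.0], 0.49)]
g axle [([66.0, 151.0, 76.0, 69.0], 0.71)]
g gauge [([234.0, 151.0, 53.0, 39.0], 0.62)]
g granite [([217.0, 131.0, 79.0, 68.0], 0.72)]
5.3083
```

View pics/b.png

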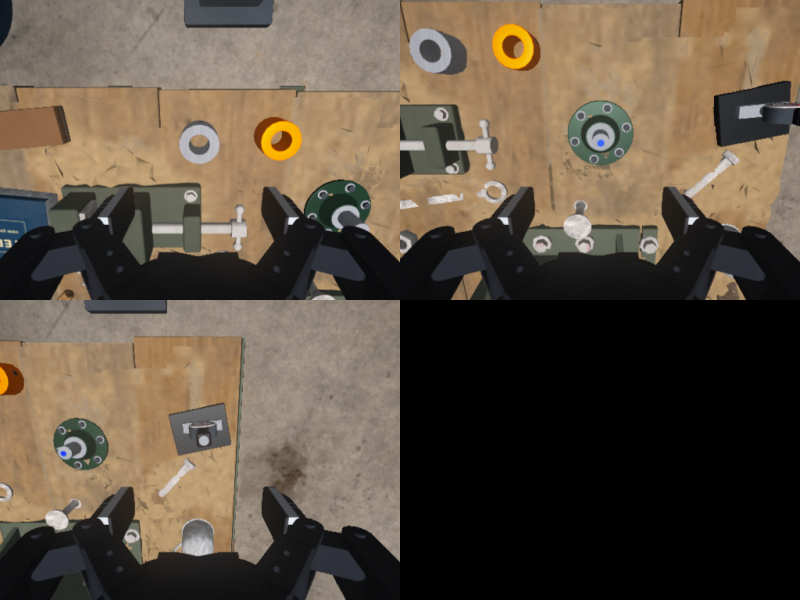

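The wrist mosaic (half scale wide, 400/512) shows four things:
- The grey collar at full px (255,183), next to the orange ring at (356,179).
- The axle with the blue dot at (769-400)... i.e. full (257,183) in w_ax.
- The gauge at about (258,172) in w_g.
- The vise behind the collar.

Next are enlarged crops for measurement and the choice check.

```bash
python3 - <<'E'
from h import *
o=np.zeros((600,800,3),np.uint8)
for i,(n,x,y) in enumerate((("c",222,150),("ax",225,140),("g",212,125))):
    s=cv2.resize(cv2.imread(f"pics/w_{n}.png")[y:y+66,x:x+66] if i<2 else cv2.imread(f"pics/w_{n}.png")[y:y+75,x:x+88],(396,300) if i==2 else (300,300),interpolation=cv2.INTER_CUBIC)
    r,k=divmod(i,2); h,w=s.shape[:2]; o[r*300:r*300+h,k*400:k*400+w]=s
cv2.imwrite("pics/c.png",o)
for n in ("ax","g"):
    im=cv2.imread(f"pics/w_{n}.png").astype(int); d=np.load(f"pics/w_{n}.npz"); c=(d["K"],d["W"])
    m=(im[...,0]>im[...,2]+80)&(im[...,0]>im[...,1]+60); m[260:]=0
    v,u=np.nonzero(m); print(n,len(u),u.mean(),v.mean(),pt(c,(u.mean(),v.mean()),.066))
E
```

```text
ax 69 256.6666666666667 182.81159420289856 [0.59999138 0.09733655 0.066     ]
g 45 80.68888888888888 196.24444444444444 [0.59995698 0.0968016  0.066     ]
```

View pics/c.png

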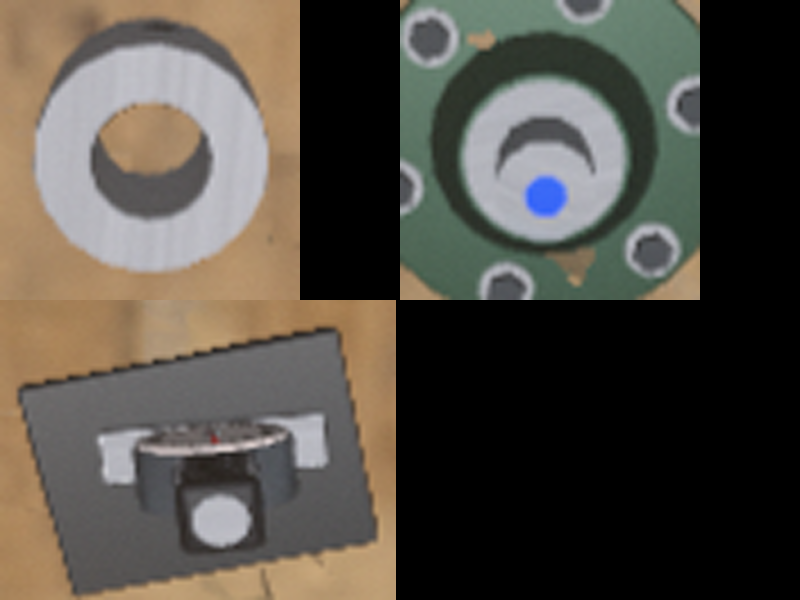

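The close crop confirms the grey thick collar, with its top-face centre at full px (255.4,184.5) and outer radius about 25.7 px. The blue dot is at (256.7,182.8). In the gauge view, the grip cap is at (261.3,180) and the foot corners are visible.

```bash
python3 - <<'E'
from h import *
L=lambda n:(lambda d:(d["K"],d["W"]))(np.load(f"pics/w_{n}.npz"))
c=L("c"); f=lambda x,y:(222+x*.22-.5,150+y*.22-.5)
print("collar",pt(c,f(152,157),.04),"bore",pt(c,f(152,160),.04),"diam",pt(c,f(269,157),.04)-pt(c,f(35,157),.04))
g=L("g"); G=lambda x,y:(212+x/4.5-.5,125+(y-300)/4-.5)
P=[pt(g,G(*q),.03) for q in ((97,435),(103,485),(325,415),(328,467))]
print("foot",np.mean(P,0),"ends",P[2]-P[0],P[3]-P[1])
e=(P[2]-P[0]+P[3]-P[1])/2; print("len",np.linalg.norm(e),"angle from +y (ccw deg)",np.degrees(np.arctan2(-e[0],e[1])))
print("cap",pt(g,G(222,520),.129), pt(g,G(222,520),.132))
Q=[pt(g,G(*q),.018) for q in ((20,388),(338,330),(376,543),(76,594))]
print("granite",np.mean(Q,0),[np.round(Q[i]-Q[i-1],3) for i in range(4)])
print(bot.read_joint_positions().round(2), bot.solve_ik([.484,-.123,.04],down(np.pi)))
E
```

```text
collar [ 0.48319045 -0.1220454   0.04      ] bore [ 0.48388731 -0.12204539  0.04      ] diam [6.4608327e-05 5.2515505e-02 0.0000000e+00]
foot [0.56152225 0.33111269 0.03      ] ends [-0.00689433  0.07023538  0.        ] [-0.00637388  0.07022889  0.        ]
len 0.07054476662810757 angle from +y (ccw deg) 5.396128962247168
cap [0.56191968 0.33156836 0.129     ] [0.56117735 0.33149237 0.132     ]
granite [0.56959172 0.32782722 0.018     ] [array([-0.077, -0.016,  0.   ]), array([-0.02 ,  0.099,  0.   ]), array([0.077, 0.015, 0.   ]), array([ 0.02 , -0.099,  0.   ])]
[ 0.41  0.5   0.18  1.24 -0.    0.41] [-0.39678425  0.4556269  -0.56449881  0.55067061  0.         -0.39678425]
```

```bash
python3 - <<'E'
from h import *
x,y=.4836,-.122
bot.move_pose([x,y,.12],down(np.pi))
print("touch?",bot.move_linear([x,y,.012],speed=.08,until_force=8), bot.read_position())
bot.set_gripper(0.0,60); print(bot.read_gripper_width(),bot.read_finger_force(),bot.read_ft_force())
bot.move_linear([x,y,.16],speed=.1); print(bot.read_gripper_width(),bot.read_finger_force(),bot.read_ft_force())
bot.move_pose([.600,.097,.15],down(np.pi)); print(bot.read_clock(),bot.read_position())
c,im=snap("hold"); print(px(c,[.6,.097,.15]),px(c,[.6,.097,.066]))
s=bot.camera("side"); cv2.imwrite("pics/s1.png",s[:,:,::-1])
a=cv2.resize(cv2.imread("pics/hold.png"),(500,375)); b=cv2.resize(s[100:300,150:300,::-1],(300,400))
o=np.zeros((400,800,3),np.uint8);o[:375,:500]=a;o[:,500:]=b;cv2.imwrite("pics/d.png",o)
E
```

```text
touch? False [ 0.48400401 -0.12217057  0.01245099]
0.6226713640360315 61.63334112614393 [-1.9742699   0.60085336  7.49293164]
0.618664489307456 63.38017897680402 [-0.3177429  -0.80962488 -3.76271474]
11.5833 [0.59939028 0.09595824 0.14961999]
[254.90816888 245.55349634] [254.58793885 199.80064803]
```

View pics/d.png

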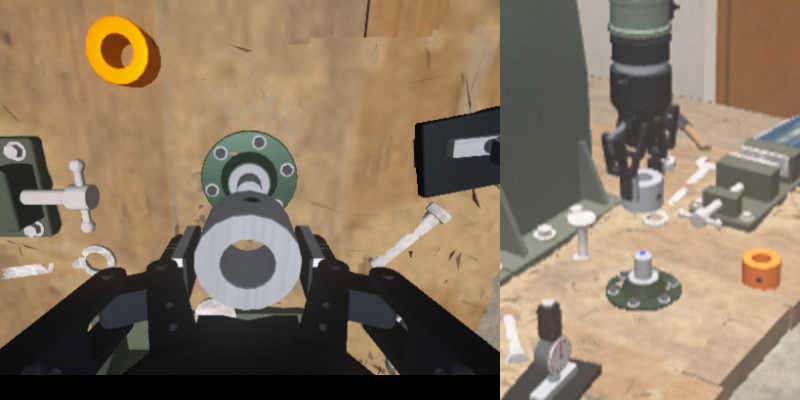

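The wrist view shows the collar held level, with its top face centred near full px (254,268). The side view confirms it is in the fingers above the axle. I'll measure its centre relative to the dot numerically.

```bash
python3 - <<'E'
from h import *
d=np.load("pics/hold.npz"); c=(d["K"],d["W"])
g=cv2.cvtColor(cv2.imread("pics/hold.png"),cv2.COLOR_BGR2GRAY)
m=np.zeros_like(g); m[205:325,195:312]=(g[205:325,195:312]>145)*255
m=cv2.morphologyEx(m,cv2.MORPH_OPEN,np.ones((3,3)))
cs,h=cv2.findContours(m,cv2.RETR_CCOMP,cv2.CHAIN_APPROX_NONE)
for k,q in enumerate(cs):
    if len(q)>60:
        e=cv2.fitEllipse(q); print("inner" if h[0][k][3]>=0 else "outer",len(q),np.round(e[0],2),np.round(e[1],1),cv2.boundingRect(q),pt(c,e[0],.177))
E
```

```text
outer 390 [251.68 274.6 ] [104.3 123.6] (195, 220, 117, 105) [0.60133021 0.09537102 0.177     ]
inner 165 [253.47 271.5 ] [48.9 59.4] (224, 245, 60, 52) [0.59964462 0.09622693 0.177     ]
outer 74 [303.12 216.65] [19.2 27.2] (292, 205, 20, 26) [0.57172723 0.11843027 0.177     ]
outer 82 [203.16 214.77] [16.2 26.5] (195, 205, 20, 25) [0.57081906 0.07381342 0.177     ]
```

```bash
python3 - <<'E'
from h import *
x,y=.6004,.0978
bot.move_linear([x,y,.085],speed=.08); print(bot.read_position(),bot.read_ft_force())
print(bot.move_linear([x,y,.036],speed=.02,until_force=10), bot.read_position(),bot.read_ft_force(),bot.read_clock())
E
```

```text
[0.60089588 0.0978309  0.08551035] [-0.2840243   0.15263938 -3.91987565]
True [0.60038386 0.09780122 0.04290539] [0.771032   0.23109331 4.98813978] 14.5083
```

```bash
python3 - <<'E'
from h import *
bot.set_gripper(1.0); bot.wait(.3); print(bot.read_gripper_width(),bot.read_finger_force(),bot.read_ft_force())
bot.move_linear([.6004,.0978,.20],speed=.12)
c,im=snap("home"); s=bot.camera("side"); cv2.imwrite("pics/s2.png",s[:,:,::-1])
a=cv2.resize(cv2.imread("pics/home.png")[110:260,180:380],(500,375),interpolation=3); b=cv2.resize(s[190:290,180:255,::-1],(300,400),interpolation=3)
o=np.zeros((400,800,3),np.uint8);o[:375,:500]=a;o[:,500:]=b;cv2.imwrite("pics/e.png",o); print(bot.read_clock())
for z in (.070,): print([px(c,[.6+r*np.cos(t),.097+r*np.sin(t),z]).round(1).tolist() for r in (.027,) for t in np.arange(4)*np.pi/2])
E
```

```text
1.003686320556088 0.0 [ 0.76724334 -0.39990524  0.71007395]
16.8167
[[252.6, 211.0], [279.1, 186.0], [252.6, 159.7], [226.1, 186.0]]
```

View pics/e.png

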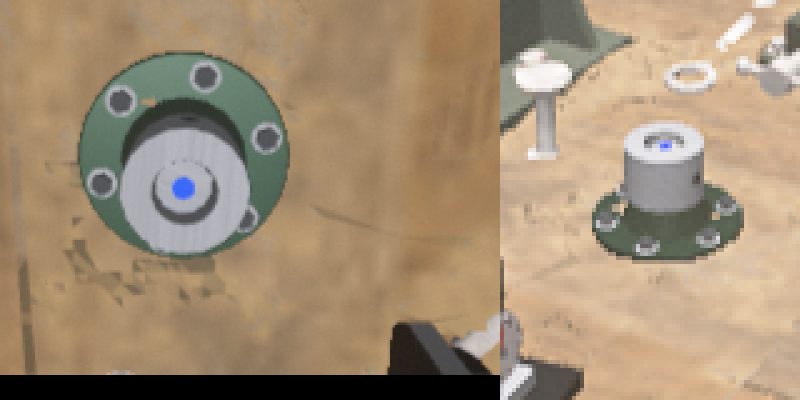

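The collar sits home on the shoulder. Its top face is centred at full px (254,185.6), where the prediction was (252.6,185.5), and the blue dot shows slightly recessed in the bore. Next is the gauge.

```bash
python3 - <<'E'
from h import *
x,y=.5617,.3313; q=down(np.radians(-84.6))
bot.move_pose([x,y,.20],q); print(bot.read_position())
print(bot.move_linear([x,y,.089],speed=.06,until_force=6), bot.read_position())
bot.set_gripper(0.0,50); print(bot.read_gripper_width(),bot.read_finger_force(),bot.read_ft_force(),bot.read_moment())
p=bot.read_position()
bot.move_linear([x,y,.17],speed=.08); print(bot.read_gripper_width(),bot.read_finger_force(),bot.read_ft_force())
c,im=snap("gh"); s=bot.camera("side"); cv2.imwrite("pics/s3.png",s[:,:,::-1])
a=cv2.resize(cv2.imread("pics/gh.png"),(500,375),interpolation=3); b=cv2.resize(s[170:320,130:243,::-1],(300,400),interpolation=3)
o=np.zeros((400,800,3),np.uint8);o[:375,:500]=a;o[:,500:]=b;cv2.imwrite("pics/f.png",o); print(p,bot.read_clock())
E
```

```text
[0.56182934 0.3307674  0.19978328]
False [0.56195589 0.33142789 0.08938845]
0.23037635306418056 49.06931333865032 [-0.24631993  0.20500552  1.15826636] [-0.01778371 -0.03938553  0.04114455]
0.2298350982469605 48.86016197031495 [-0.66318617  0.73839168 -2.82338028]
[0.56181647 0.33131381 0.08911266] 21.8667
```

View pics/f.png

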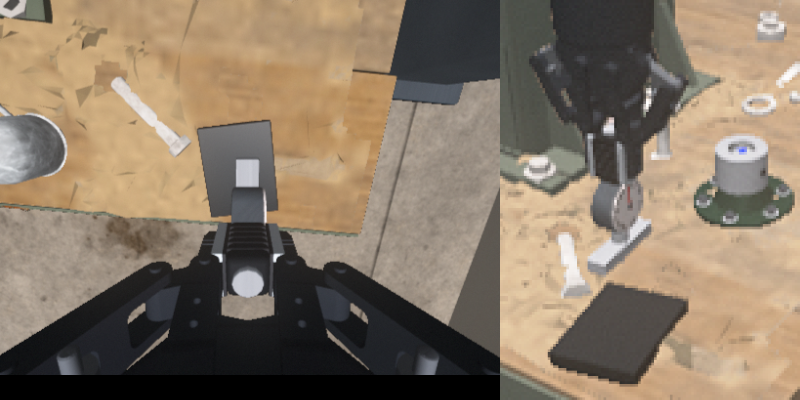

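The gauge is lifted clear and looks upright, with its cap at full px (253,290) between the pads. I'll check the lateral offset, move above the axle and lower gently.

```bash
python3 - <<'E'
from h import *
d=np.load("pics/gh.npz"); c=(d["K"],d["W"]); p=bot.read_position()
off=pt(c,(252.5,289.3),p[2]+.040)-p; print("cap-tcp",off)
q=down(np.radians(-84.6)); x,y=.600,.0975
bot.move_pose([x,y,.172],q); bot.wait(.3); b=bot.read_ft_force(); print(bot.read_position(),b)
print(bot.move_linear([x,y,.149],speed=.03,until_force=4), bot.read_position())
print(bot.move_linear([x,y,.134],speed=.01,until_force=5), bot.read_position(),bot.read_ft_force()-b)
bot.wait(.4); print(bot.read_position(),bot.read_ft_force()-b,bot.read_moment(),bot.read_clock())
E
```

```text
cap-tcp [-0.00073306  0.00215195  0.04      ]
[0.59987207 0.09878065 0.17191184] [ 0.06704176 -0.24697068 -2.35064134]
False [0.60015778 0.09749336 0.14917941]
True [0.60017111 0.09750744 0.14106473] [-0.57514063  0.04576563  7.90649325]
[0.60015418 0.09749786 0.14105838] [-0.77098389  0.31028403  7.7042915 ] [-0.06008242  0.07624104 -0.01922935] 25.3083
```

```bash
python3 - <<'E'
from h import *
p=bot.read_position()
print(bot.move_linear([p[0],p[1],p[2]-.0006],speed=.005,until_force=4)); bot.wait(.4); print(bot.read_position(),bot.read_ft_force()+[0,0,2.35])
s=bot.camera("side"); c,im=snap("fin"); 
b=cv2.resize(s[150:270,180:270,::-1],(300,400),interpolation=3); a=cv2.resize(im[...,::-1],(500,375),interpolation=3)
o=np.zeros((400,800,3),np.uint8);o[:375,:500]=a;o[:,500:]=b;cv2.imwrite("pics/z.png",o); print(bot.read_clock())
E
```

```text
False
[0.60038623 0.09754388 0.14107783] [-1.16258559 -0.08898232  8.49588063]
26.2167
```

View pics/z.png

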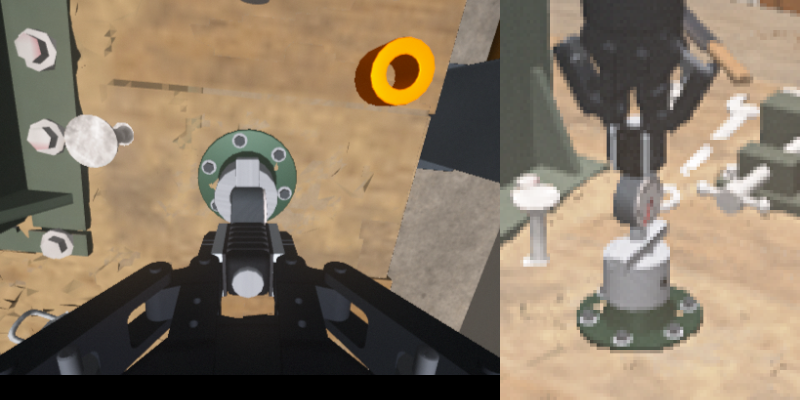

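The gauge stands upright across the collar with its foot flat and central, and the side view shows it at (640,230) over the spindle. The total push is about 8.5 N, so I'm handing in.

```bash
python3 - <<'E'
from cell import bot
print(bot.read_ft_force(),bot.read_finger_force()); print(bot.close_job())
E
```

```text
[-2.20670808 -0.38782365  5.7938898 ] 50.08608520030975
the job is handed in; nothing more can be done
None
```

I handed the job in at about 26 s. The collar is home on the shoulder and released. The gauge is held upright across it, pressing down with about 8 N in total. The plunger tip on the dot is inferred from the measured positions because it can't be seen in the images, and no verdict came back.

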